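# Gather the bushings in the tote's pouring corner

### The job

The inspector wants to pick the five brass bushings out of one corner of the blue parts tote: grip the tote by its rim and raise the corner opposite the pouring lip, so that the tote leans about 25 to 30 degrees towards the lip with its lip corner still standing on the bench, until all five bushings have slid together into the lip corner. Spill none, leave everything else on the bench where it is, and finish holding the tote still in the gripper at that tilt.

Things in the scene. Friction and masses are not known exactly. Their poses are not given: they have to be found in the camera images.
- tote_center (a point): Centre, half-way up, of the loose blue parts tote standing flat on the bench: outside 200 mm along its x, 180 mm along y, 56 mm high, walls and floor 4 mm, 0.2 to 0.34 kg empty. An upright straight rim runs round its top: 10 mm thick, 16 mm deep, inner face flush with the wall, outer faces 106 mm (x) and 96 mm (y) from the centre. No rim at the cut lip corner. Axes: x, y along its sides, z up.
- tote_lip_foot (a point): Middle of the bottom outer edge of the lip corner, at (-84, -74, -28) mm from tote_center in the tote's axes, which it shares. Here the (-x, -y) corner is cut off at 45 degrees (32 mm off each side) by a low wall 45 mm long and 30 mm high, with a pouring lip standing out 22 mm. Leaning towards the lip, the tote pivots on this straight bottom edge.
- tote_high_corner (a point): Outer top point of the rim at the corner opposite the pouring lip, at (106, 96, 28) mm from tote_center in the tote's axes. The two rim sides that meet here are straight and can be gripped from above across their 10 mm thickness, a finger inside and one outside the tote; inside, the floor is 52 mm below the rim's top.
- bushing1_center (a point): Centre of a loose, smooth brass bushing, a short turned ring 20 mm across and 12 mm high with a dark bore, 25 g, standing flat on the tote's floor (centre 10 mm above the bench). It starts to slide on the floor at a tilt of 7 to 11 degrees; one that lies against a wall slides on along it to the lip corner by about 20 degrees.
- bushing2_center (a point): Centre of a loose, smooth brass bushing, a short turned ring 20 mm across and 12 mm high with a dark bore, 25 g, standing flat on the tote's floor (centre 10 mm above the bench). It starts to slide on the floor at a tilt of 7 to 11 degrees; one that lies against a wall slides on along it to the lip corner by about 20 degrees.
- bushing3_center (a point): Centre of a loose, smooth brass bushing, a short turned ring 20 mm across and 12 mm high with a dark bore, 25 g, standing flat on the tote's floor (centre 10 mm above the bench). It starts to slide on the floor at a tilt of 7 to 11 degrees; one that lies against a wall slides on along it to the lip corner by about 20 degrees.
- bushing4_center (a point): Centre of a loose, smooth brass bushing, a short turned ring 20 mm across and 12 mm high with a dark bore, 25 g, standing flat on the tote's floor (centre 10 mm above the bench). It starts to slide on the floor at a tilt of 7 to 11 degrees; one that lies against a wall slides on along it to the lip corner by about 20 degrees.
- bushing5_center (a point): Centre of a loose, smooth brass bushing, a short turned ring 20 mm across and 12 mm high with a dark bore, 25 g, standing flat on the tote's floor (centre 10 mm above the bench). It starts to slide on the floor at a tilt of 7 to 11 degrees; one that lies against a wall slides on along it to the lip corner by about 20 degrees.
- sample_box1: Loose purple plastic sample box with a lid, 63 x 63 x 40 mm; origin under its centre. Leave alone.
- sample_box2: Second purple sample box, the same. Leave alone.
- sample_plate: Loose yellow moulded sample plate, 140 x 50 x 14 mm, flat on the bench; origin under the middle of its wide part. Leave alone.
- marker: Marker pen, 140 mm long, 17 mm thick, lying along its x axis; origin on the bench under its middle. Leave alone.
- keyboard: Black keyboard, 440 mm along its x, 145 mm along y, 23 mm high, fixed; origin under its centre. Do not strike.

How it is judged:
By the outcome, as a careful person would: the job done as asked, in the order asked, and still so for the second after the job is handed in, while the arm keeps its last pose, push and grip.
It also fails if it takes over 34 s, if anything falls off the work surface, if the arm or the gripper's body presses on something with over 40 N, if the wrist force passes 120 N, or if a joint passes its speed limit or range.

### The arm

A 6-joint arm with a two-finger parallel gripper is mounted at the origin on the work surface. World frame = base frame: x ahead of the robot, y to its left, z up, the work surface at z = 0. Lengths are in m, angles in degrees, forces in N, time in s.
With the tool pointing down it reaches from about 0.4 to 0.825 m from the base axis. Payload 7 kg.
Tool frame: the origin (TCP) lies on the centre line of the jaws, within the pads' length; the fingertips stand 11 mm ahead of it and the grasp point (between the pads) lies 8 mm behind it; z points along the fingers, y is the line along which they close (so a half turn about z gives the same grasp; the last joint's range is limited). The gripper opens to 88 mm and grips with 3 to 60 N. Pads are 19 mm wide; open, the fingers measure 130 mm over their backs; the gripper's body (78 mm by 193 mm) begins 47 mm behind the grasp point.
Start: joints at [81.194, 20.546, 0.682, 0, -70.136, -16.507], TCP at [0.289, 0.61, 0.238] pointing down, gripper open.
Joint ranges: [-176.03, 176.03], [-82.01, 121.73], [-58.28, 71.71], [-173.87, 95.51], [-174.79, -0.11], [-173.66, 173.66]. Speed limits (degrees/s): [136.94, 136.94, 172.46, 180, 180, 180].

### API

Orientations are given as [roll, pitch, yaw] about the fixed x, y, z axes, in that order (R = Rz(yaw) Ry(pitch) Rx(roll)).
In Python, from plant import r, capture, camera_model, job gives the robot as it stands.
- The arm moves only by the tool drive_tool, never from a script. Its argument "increments" is a list that holds one entry, the list of rows, each a list of 5 numbers: the gripper's target within -1 to 1 (fully open at 1, half-way at 0, shut at -1), then the shift along the tool's x, y, z scaled (see below), then the turn about the tool's z scaled (see below). In form: [[[gripper, tx, ty, tz, roll], ...]]. A call has 1 to 5 rows; each row is the pose to reach, as a shift and turn from the pose commanded when the call began, along the tool's axes at that moment, turning the shorter way round; what a row does not reach only later rows make up. The controller multiplies each number of a shift by 120 mm and each number of a turn by 360 degrees. A row lasts 1/8 s, in which the tool goes at most 62.5 mm and 10.7 degrees, less where a joint would pass 70% of its speed; a pose out of reach is approached as far as the arm can. A call with a number of a shift or a turn outside -1 to 1 is refused whole. A call with a gripper value outside its range is refused whole. The fingers move at their own pace and stop on an object; "squeeze" is the grip in N (left out, the last holds). Time passes only in rows, so rows that repeat a pose let the fingers close. It gives the time, the measured TCP pose, the force, the opening and the grip force at its end, in the units of the state.
- r.get_state(): the state, without advancing time (a new reading comes with each control period).
- capture(name): name is "scene" or "top"; returns the picture (384x512x3 uint8, red, green, blue); there is no depth.
- camera_model(name): a dict with "camera_matrix" (3x3 intrinsics, pixels), "rvec" (rotation vector, rad) and "tvec" (3), from world to camera coordinates, as OpenCV has them. Camera axes: x right, y down, z forward; pixel columns grow to the right and rows downward; lengths in m; the calibration is good to about 2 mm. A picture is of the moment at which its call begins. camera_model takes no time and is no camera call.
- job.close_job(): hands the job in; it is judged then, once.
The state is a dict: "time_s": time; "joints": joint angles; "qd": joint speeds; "joint_torque": joint torques, N m; "tcp_pos": TCP position; "eef_rot": TCP orientation; "contact_force": force on the tool from outside, world axes, zero at the start; "moment": the same for the moment, N m; "gripper_width": finger opening in m; "gripper_force": force on a finger pad.
Only numpy, scipy, OpenCV 4.12 (cv2) and the standard library are available. Lean on these libraries where they do the work, as an engineer would, in place of code of your own. Each camera call takes 0.05 s, during which the arm holds its last target. There are 200 camera calls.

## Working session

There is one attempt and no reset: what is moved stays moved. The work goes in short steps, Python scripts to look and compute and a tool call to move; the robot and the scene stay as the last step left them, time stands still between calls to the robot, and variables do not carry over. Pictures are saved under pics/ and viewed, at most 10 in all, crops included, and the job is handed in when it is done.

Besides the shell and the picture viewer there is one more tool, called after "Call:" in YAML: its name, and indented under it one key for each argument. drive_tool: Moves the arm, as the interface text tells. Its arguments: {"type":"object","properties":{"increments":{"type":"array"},"squeeze":{"type":"number"}},"required":["increments"]}

```bash
mkdir -p pics; ls; python3 - <<'E'
from plant import r,capture,camera_model,job
import cv2
for n in("scene","top"):
    im=capture(n); cv2.imwrite(f"pics/{n}0.png",im[:,:,::-1]); print(camera_model(n))
print(r.get_state())
E
```

```text
pics
{'camera_matrix': array([[420.73376358,   0.        , 250.40334384],
       [  0.        , 420.73376358, 185.34008965],
       [  0.        ,   0.        ,   1.        ]]), 'rvec': array([ 0.58420533,  2.50103767, -1.37649832]), 'tvec': array([ 0.4337211 , -0.09991599,  1.6050407 ])}
{'camera_matrix': array([[380.14559931,   0.        , 255.18190182],
       [  0.        , 380.14559931, 194.5741494 ],
       [  0.        ,   0.        ,   1.        ]]), 'rvec': array([ 2.17547075, -2.20083287,  0.0628824 ]), 'tvec': array([0.08586664, 0.51367493, 1.11892656])}
{'time_s': 0.1, 'joints': array([ 8.11943016e+01,  2.05884416e+01,  6.39604251e-01, -1.82644880e-02,
       -7.01353659e+01, -1.65066598e+01]), 'qd': array([ 0.01842663, -0.08637529,  0.1768888 ,  0.01112662, -0.01934029,
        0.0211033 ]), 'joint_torque': array([-4.20828264e-04, -5.84164596e+01,  2.93753421e+01,  7.01551482e+00,
        1.02330212e-02, -4.67171731e-05]), 'tcp_pos': array([0.28844181, 0.60980883, 0.23670658]), 'eef_rot': array([ 1.79914388e+02, -7.46366772e-03, -2.53185715e+01]), 'contact_force': array([0.32534247, 0.43177742, 0.0041226 ]), 'moment': array([-0.04236512,  0.01869473,  0.0132194 ]), 'gripper_force': 0.0, 'gripper_width': 0.0875430578673515}
```

View pics/scene0.png

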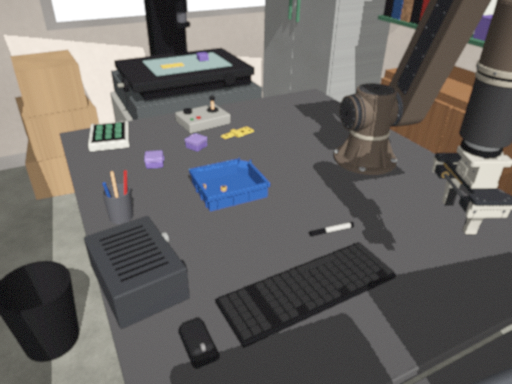

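View pics/top0.png

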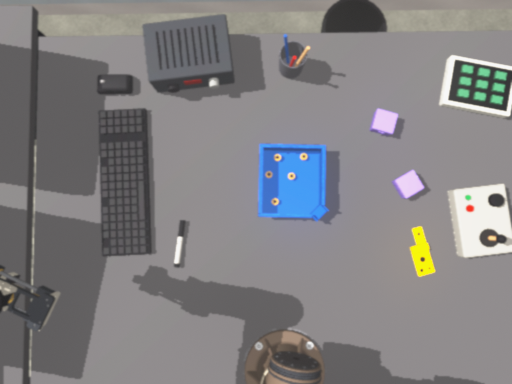

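The top view shows the tote at about (292,181), roughly aligned with the world axes. The lip is at about (320,212), so the high corner is near (261,147). The five bushings are inside at (278,157), (304,156), (269,174), (292,176) and (276,202).

```bash
cat > h.py <<'E'
import numpy as np,cv2
from plant import r,capture,camera_model,job
def ray(n,uv,z):
    m=camera_model(n);K=m["camera_matrix"];R=cv2.Rodrigues(m["rvec"])[0];t=np.ravel(m["tvec"])
    uv=np.atleast_2d(uv).astype(float);d=np.c_[uv,np.ones(len(uv))]@np.linalg.inv(K).T@R
    c=-R.T@t; return c+d*((z-c[2])/d[:,2:3])
def blue(im):
    h=cv2.cvtColor(im,cv2.COLOR_RGB2HSV)
    m=cv2.inRange(h,(100,150,60),(125,255,255))
    c=max(cv2.findContours(m,cv2.RETR_EXTERNAL,cv2.CHAIN_APPROX_NONE)[0],key=cv2.contourArea)
    return c[:,0,:]
E
python3 - <<'E'
from h import *
im=capture("top");c=blue(im)
mid=c.mean(0);P=ray("top",c+(c-mid)/np.linalg.norm(c-mid,axis=1)[:,None]*0.5,.056)[:,:2]
print(P.min(0),P.max(0))
mn,mx=P.min(0),P.max(0)
# sides: +x,+y,-x,-y
for k,(ax,v,s) in enumerate([(0,mx,1),(1,mx,1),(0,mn,-1),(1,mn,-1)]):
    o=1-ax; lo,hi=mn[o]+.06,mx[o]-.02
    q=P[(P[:,o]>lo)&(P[:,o]<hi)&(s*(P[:,ax]-(mn+mx)[ax]/2)>.05)]
    f=np.polyfit(q[:,o],q[:,ax],1);print(k,f,len(q),np.std(q[:,ax]-np.polyval(f,q[:,o])), 'mid',np.polyval(f,(mn+mx)[o]/2))
big=cv2.resize(im[130:235,245:345],None,fx=5.5,fy=5.5,interpolation=cv2.INTER_CUBIC);cv2.imwrite("pics/c1.png",big[:,:,::-1])
for uv in [(278,157),(304,156),(269,174),(292,176),(276,202)]: print(ray("top",uv,.01)[0])
E
```

```text
[ 0.43589067 -0.12703226] [0.66022249 0.07046688]
0 [0.04596666 0.65827737] 41 0.0007315435118732213 mid 0.6569773075387001
1 [-0.04356854  0.09259094] 49 0.0007204019494838966 mid 0.06871291466291232
2 [0.04820345 0.44738288] 41 0.000719718434783947 mid 0.44601955587814207
3 [-0.04322618 -0.0984859 ] 50 0.0009065550578660977 mid -0.12217628952269861
[0.62783541 0.00974746 0.01      ]
[ 0.62992298 -0.06875154  0.01      ]
[0.57657564 0.0376172  0.01      ]
[ 0.56969838 -0.03149246  0.01      ]
[0.49197776 0.01779791 0.01      ]
```

View pics/c1.png

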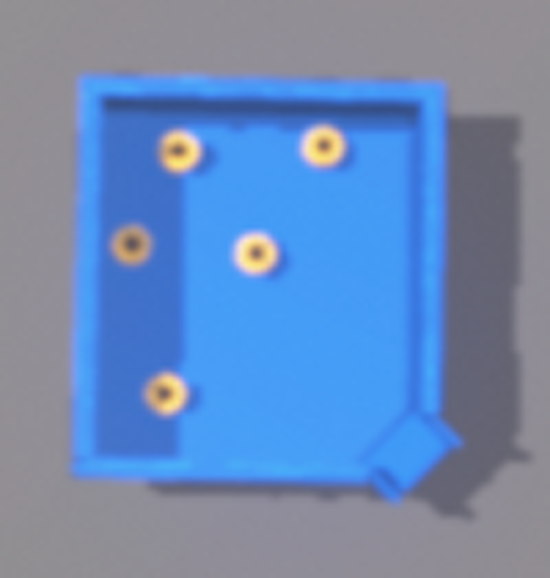

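Measured tote pose: centre about (0.5515, -0.0267), yaw about -2.6°. I'll grip the +y rim near the high corner, at tote coordinates (82, 91), which is world (0.6376, 0.060). That point is almost in line with the lip edge.

Call:
drive_tool:
  increments:
    - [[1,0.5,0.31,0,-0.03],[1,1,0.63,0,-0.063],[1,1,0.63,0,-0.063]]

```text
time_s: 0.52
tcp_pos: [0.366, 0.4876, 0.2377]
eef_rot: [180.0, 0.0, -2.6]
contact_force: [-0.3, -0.7, 1.1]
gripper_width: 0.0874
gripper_force: 0.0
```

Call:
drive_tool:
  increments:
    - [[1,0.3,0.43,0,0],[1,0.61,0.87,0,0],[1,0.61,0.87,0,0]]

```text
time_s: 0.9
tcp_pos: [0.4345, 0.3796, 0.2377]
eef_rot: [180.0, 0.0, -2.9]
contact_force: [-0.4, 0.4, -0.1]
gripper_width: 0.0878
gripper_force: 0.0
```

Call:
drive_tool:
  increments:
    - [[1,0.3,0.43,0,0],[1,0.61,0.87,0,0],[1,0.61,0.87,0,0]]

```text
time_s: 1.27
tcp_pos: [0.5026, 0.2727, 0.2374]
eef_rot: [180.0, 0.0, -2.8]
contact_force: [-0.7, 0.5, 0.8]
gripper_width: 0.0877
gripper_force: 0.0
```

Call:
drive_tool:
  increments:
    - [[1,0.3,0.43,0,0],[1,0.61,0.87,0,0],[1,0.61,0.87,0,0]]

```text
time_s: 1.65
tcp_pos: [0.5709, 0.1655, 0.237]
eef_rot: [180.0, 0.0, -2.8]
contact_force: [-0.3, 0.6, -1.1]
gripper_width: 0.0875
gripper_force: 0.0
```

Call:
drive_tool:
  increments:
    - [[1,0.3,0.43,0,0],[1,0.595,0.853,0,0],[1,0.595,0.853,0,0],[1,0.595,0.853,0,0]]

```text
time_s: 2.15
tcp_pos: [0.6362, 0.063, 0.2371]
eef_rot: [-180.0, 0.0, -2.6]
contact_force: [-0.1, 0.3, 0.9]
gripper_width: 0.0876
gripper_force: 0.0
```

Call:
drive_tool:
  increments:
    - [[1,0,0,0.25,0],[1,0,0,0.55,0],[1,0,0,0.85,0],[1,0,0,1,0],[1,0,0,1,0]]

```text
time_s: 2.78
tcp_pos: [0.6356, 0.063, 0.1168]
eef_rot: [180.0, 0.1, -2.5]
contact_force: [-0.0, -0.2, 0.3]
gripper_width: 0.0878
gripper_force: 0.0
```

```bash
python3 - <<'E'
from h import *
im=capture("top");cv2.imwrite("pics/c2.png",cv2.resize(im[110:240,215:345],None,fx=4,fy=4,interpolation=cv2.INTER_CUBIC)[:,:,::-1])
im=capture("scene");cv2.imwrite("pics/c3.png",cv2.resize(im[110:240,160:310],None,fx=5,fy=4.5,interpolation=cv2.INTER_CUBIC)[:,:,::-1])
s=r.get_state();print(s["tcp_pos"],s["eef_rot"],s["joints"])
E
```

```text
[0.63713699 0.06287867 0.1189296 ] [-1.79981534e+02 -1.01690373e-01 -2.56622896e+00] [ 2.30849892e+01  2.26653276e+01 -1.26598535e+01  3.35937132e-02
 -5.45751614e+01  6.43293500e+01]
```

View pics/c3.png

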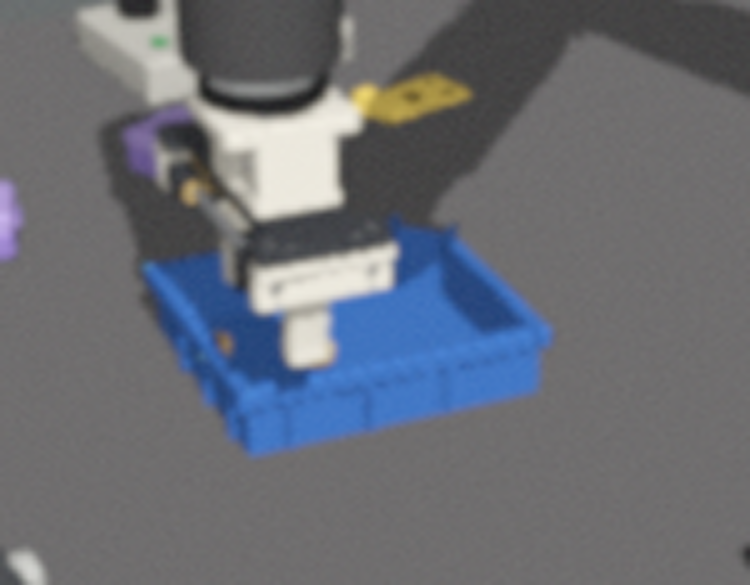

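The gripper stands over the +y rim near the high corner, with the near finger outside at crop (310,340). I'll descend with a small sideways correction.

Call:
drive_tool:
  increments:
    - [[1,-0.015,0.022,0.2,0],[1,-0.015,0.022,0.4,0],[1,-0.015,0.022,0.55,0],[1,-0.015,0.022,0.64,0],[1,-0.015,0.022,0.64,0]]

```text
time_s: 3.5
tcp_pos: [0.6344, 0.0594, 0.0405]
eef_rot: [180.0, 0.0, -2.6]
contact_force: [-0.1, 0.3, 0.1]
gripper_width: 0.0876
gripper_force: 0.0
```

Call:
drive_tool:
  increments:
    - [[-1,0,0,0,0],[-1,0,0,0,0],[-1,0,0,0,0],[-1,0,0,0,0],[-1,0,0,0,0]]
  squeeze: 10

```text
time_s: 4.12
tcp_pos: [0.6345, 0.0595, 0.0409]
eef_rot: [-180.0, -0.0, -2.6]
contact_force: [-0.2, -0.6, 0.0]
gripper_width: 0.0431
gripper_force: 0.0
```

Call:
drive_tool:
  increments:
    - [[-1,0,0,0,0],[-1,0,0,0,0],[-1,0,0,0,0],[-1,0,0,0,0],[-1,0,0,0,0]]

```text
time_s: 4.75
tcp_pos: [0.6345, 0.0595, 0.0408]
eef_rot: [180.0, -0.0, -2.6]
contact_force: [0.5, 0.3, -0.2]
gripper_width: 0.0103
gripper_force: 10.0
```

```bash
python3 - <<'E'
import numpy as np
c,s=np.cos(np.radians(-2.6)),np.sin(np.radians(-2.6))
g=np.array([79,91,12+0.])  # TCP/grasp in tote axes rel centre (z .040-.028)
e=np.array([-84,-74,-28.]);v=g-e
u=np.array([1,-1,0])/2**.5
from scipy.spatial.transform import Rotation as R
for th in (3,6,9,12,15,18,21,24,26,28,30):
    M=R.from_rotvec(u*np.radians(th)).as_matrix()
    d=M@(v+[0,0,8])-(v+[0,0,8])
    n=M@[0,1,0]; yaw=np.degrees(np.arctan2(-n[0],n[1]))
    # tool x = tote x, tool y=-tote y, tool z=-z (yaw -2.6 both)
    print(th,d.round(1),'units',(d*[1,-1,-1]/120).round(3),'dyaw',yaw.round(2))
E
```

```text
3 [-2.  -2.  12.1] units [-0.017  0.017 -0.101] dyaw 0.04
6 [-4.4 -4.4 24. ] units [-0.037  0.037 -0.2  ] dyaw 0.16
9 [-7.3 -7.3 35.7] units [-0.061  0.061 -0.297] dyaw 0.35
12 [-10.6 -10.6  47.2] units [-0.089  0.089 -0.393] dyaw 0.63
15 [-14.4 -14.4  58.4] units [-0.12   0.12  -0.487] dyaw 0.99
18 [-18.5 -18.5  69.3] units [-0.154  0.154 -0.578] dyaw 1.44
21 [-23.1 -23.1  79.9] units [-0.192  0.192 -0.666] dyaw 1.97
24 [-28.  -28.   90.2] units [-0.233  0.233 -0.752] dyaw 2.59
26 [-31.5 -31.5  96.8] units [-0.262  0.262 -0.807] dyaw 3.05
28 [-35.1 -35.1 103.3] units [-0.293  0.293 -0.861] dyaw 3.56
30 [-38.9 -38.9 109.5] units [-0.325  0.325 -0.913] dyaw 4.11
```

Call:
drive_tool:
  increments:
    - [[-1,-0.005,0.005,-0.04,0],[-1,-0.012,0.012,-0.08,0],[-1,-0.02,0.02,-0.12,0],[-1,-0.028,0.028,-0.16,0],[-1,-0.037,0.037,-0.2,0]]

```text
time_s: 5.38
tcp_pos: [0.6297, 0.0552, 0.0652]
eef_rot: [-180.0, -0.0, -2.6]
contact_force: [-0.4, -0.6, -3.5]
gripper_width: 0.0104
gripper_force: 10.0
```

```bash
python3 - <<'E'
from h import *
a=capture("top")[110:240,215:345];b=capture("scene")[110:240,170:300]
cv2.imwrite("pics/c4.png",cv2.resize(np.hstack([a,b]),None,fx=3,fy=3,interpolation=cv2.INTER_CUBIC)[:,:,::-1])
s=r.get_state();print(s["tcp_pos"],s["contact_force"],s["moment"],s["gripper_width"],s["gripper_force"])
E
```

```text
[0.63006465 0.05524658 0.06551885] [ 0.88313219 -0.67798906 -3.34290882] [ 0.16309971 -0.10451785 -0.02507494] 0.01055043431616436 9.997351103229448
```

View pics/c4.png

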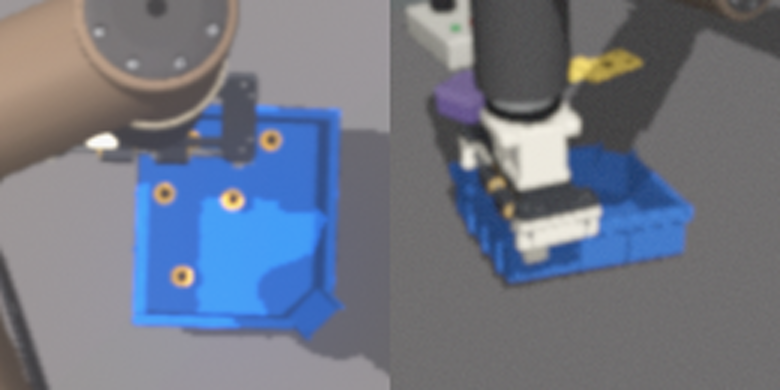

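At 6° the tote follows the gripper. The free corners have shifted about 2 px in the top view, as expected, and the bushings haven't moved. Continuing.

Call:
drive_tool:
  increments:
    - [[-1,-0.008,0.008,-0.04,0],[-1,-0.018,0.018,-0.08,0],[-1,-0.029,0.029,-0.12,0],[-1,-0.04,0.04,-0.16,0],[-1,-0.052,0.052,-0.193,0]]

```text
time_s: 6.1
tcp_pos: [0.6234, 0.0493, 0.0884]
eef_rot: [-180.0, -0.0, -2.6]
contact_force: [-0.2, 0.3, -2.9]
gripper_width: 0.0117
gripper_force: 10.0
```

Call:
drive_tool:
  increments:
    - [[-1,-0.012,0.012,-0.04,0],[-1,-0.024,0.024,-0.08,0],[-1,-0.037,0.037,-0.12,0],[-1,-0.051,0.051,-0.155,0],[-1,-0.065,0.065,-0.185,-0.003]]

```text
time_s: 6.72
tcp_pos: [0.6151, 0.0418, 0.1105]
eef_rot: [-180.0, -0.0, -1.5]
contact_force: [-0.7, 0.8, -2.3]
gripper_width: 0.0126
gripper_force: 10.1
```

```bash
python3 - <<'E'
from h import *
a=capture("top")[110:240,215:345];b=capture("scene")[110:240,170:300]
cv2.imwrite("pics/c5.png",cv2.resize(np.hstack([a,b]),None,fx=3,fy=3,interpolation=cv2.INTER_CUBIC)[:,:,::-1])
s=r.get_state();print(s["tcp_pos"],s["contact_force"],s["moment"],s["gripper_width"],s["gripper_force"])
E
```

```text
[0.61521106 0.04179013 0.11069738] [ 0.14275735  0.00984707 -1.77423748] [ 0.20974544  0.01277809 -0.03941762] 0.012713538416648388 10.039011253975332
```

View pics/c5.png

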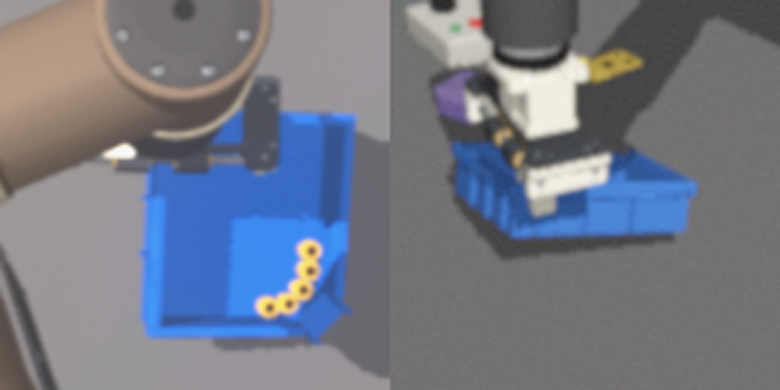

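All five bushings have slid to the lip corner, around (300,285) in the top crop, and the tote pivots as intended. Now on to about 27.5°.

Call:
drive_tool:
  increments:
    - [[-1,-0.013,0.013,-0.03,0],[-1,-0.026,0.026,-0.06,0],[-1,-0.039,0.039,-0.09,-0.001],[-1,-0.052,0.052,-0.118,-0.002],[-1,-0.066,0.066,-0.145,-0.003]]

```text
time_s: 7.45
tcp_pos: [0.6068, 0.034, 0.1277]
eef_rot: [180.0, 0.0, -0.5]
contact_force: [-0.1, 0.3, -1.4]
gripper_width: 0.0133
gripper_force: 10.1
```

Call:
drive_tool:
  increments:
    - [[-1,-0.014,0.014,-0.03,0],[-1,-0.028,0.028,-0.06,0],[-1,-0.043,0.043,-0.09,-0.001],[-1,-0.056,0.056,-0.112,-0.002],[-1,-0.064,0.064,-0.125,-0.003]]

```text
time_s: 8.07
tcp_pos: [0.5993, 0.0265, 0.1428]
eef_rot: [-180.0, -0.0, 0.6]
contact_force: [0.6, -0.1, -3.0]
gripper_width: 0.0137
gripper_force: 10.0
```

```bash
python3 - <<'E'
from h import *
a=capture("top")[110:240,215:345];b=capture("scene")[110:240,170:300]
cv2.imwrite("pics/c6.png",cv2.resize(np.hstack([a,b]),None,fx=3,fy=3,interpolation=cv2.INTER_CUBIC)[:,:,::-1])
s=r.get_state();print(s["tcp_pos"],s["contact_force"],s["moment"],s["gripper_width"],s["gripper_force"])
E
```

```text
[0.59926424 0.02649217 0.14276643] [ 0.63994931  0.2746018  -1.71033376] [ 0.32810109 -0.03344499 -0.08100258] 0.013941739427263046 10.033124992623925
```

View pics/c6.png

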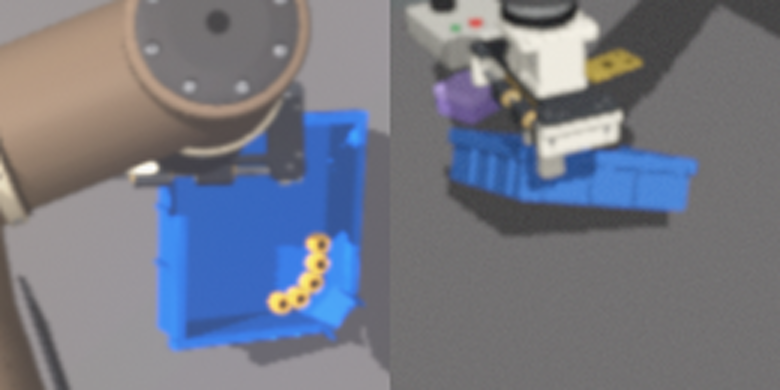

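All five bushings still sit against the lip wall, around (300,275) in the top crop. I'll check the tilt and the lip contact from the tote's corners in a larger view.

```bash
python3 - <<'E'
from h import *
a=capture("top")[140:235,255:345];b=capture("scene")[140:235,310-130:310-40]
b=capture("scene")[140:202,183:273+30]
A=cv2.resize(a,None,fx=6,fy=6,interpolation=cv2.INTER_CUBIC);cv2.imwrite("pics/c7.png",A[:,:,::-1])
cv2.imwrite("pics/c8.png",cv2.resize(b,None,fx=6,fy=6,interpolation=cv2.INTER_CUBIC)[:,:,::-1])
E
```

```text
(no output)
```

View pics/c7.png

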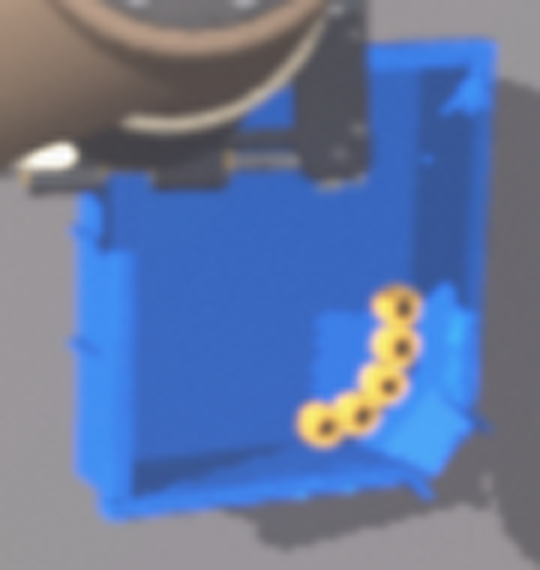

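View pics/c8.png

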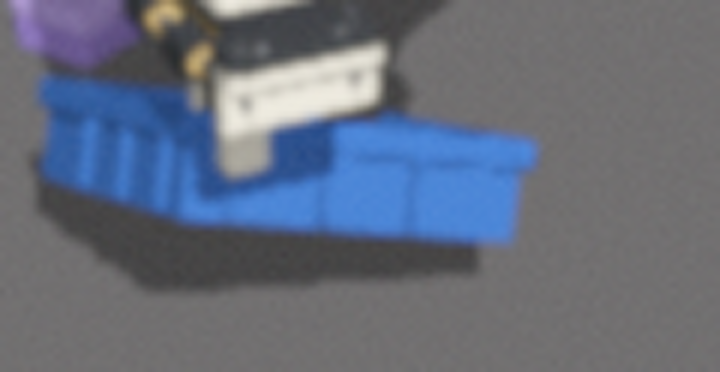

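The top crop shows the rim corners (-x,+y) at (112,518) and (+x,-y) at (493,42). The scene crop shows the matching rim corners at (538,145) and (42,76), and the bottom corners at (513,243), (40,178) and (180,220). I'll solve the tote pose from these points.

```bash
python3 - <<'E'
from h import *
from scipy.optimize import least_squares
from scipy.spatial.transform import Rotation as R
obs=[("top",(112,518),(-106,96,28)),("top",(493,42),(106,-96,28)),("top",(78,472),(-100,90,-28)),
("scene",(538,145),(-106,96,28)),("scene",(513,243),(-100,90,-28)),("scene",(42,76),(106,-96,28)),("scene",(40,178),(100,-90,-28)),("scene",(180,220),(100,90,-28))]
off={"top":(255,140),"scene":(183,140)}
def f(p):
    o=[]
    for n,uv,X in obs:
        m=camera_model(n);W=R.from_rotvec(p[:3]).apply(np.array(X)/1e3)+p[3:]
        q=cv2.projectPoints(W[None],m["rvec"],m["tvec"],m["camera_matrix"],None)[0].ravel()
        o.append(q-(np.array(uv)/6+off[n]))
    return np.ravel(o)
s=least_squares(f,[.3,-.3,0,.54,-.03,.08]);M=R.from_rotvec(s.x[:3])
print(f(s.x).round(1)); z=M.as_matrix()[:,2]
print("tilt",np.degrees(np.arccos(z[2])),"lean dir in tote axes",np.degrees(np.arctan2(*(M.inv().apply([0,0,-1])[[1,0]]))))
c0=R.from_euler('z',-2.6,degrees=True).apply([-.084,-.074,-.028])+[.5515,-.0267,.028]
for k in(-16,0,16): print("edge",M.apply(np.array([-84-k,-74+k,-28])/1e3)+s.x[3:])
print("foot0",c0)
# expected lean
J=np.linalg.inv(s.jac.T@s.jac);print("sd",np.degrees(np.sqrt(np.diag(J))[:3])*.7)
E
```

```text
[-0.4  0.7  0.6 -0.3 -0.3 -0.1  0.1 -0.2 -0.5  0.1 -0.5  0.2  0.3 -0.
  0.3  0.1]
tilt 27.171686886220915 lean dir in tote axes -134.24533395831773
edge [ 0.49137302 -0.12510335 -0.00135178]
edge [ 0.47457752 -0.10994114 -0.00121568]
edge [ 0.45778201 -0.09477893 -0.00107959]
foot0 [ 0.46422961 -0.09681333  0.        ]
sd [0.83710498 0.75613035 0.48276575]
```

The tote is tilted about 27°, leaning straight towards the lip, with the lip edge on the bench. I'll let it settle, check that it is still, and hand in.

Call:
drive_tool:
  increments:
    - [[-1,0,0,0,0],[-1,0,0,0,0],[-1,0,0,0,0],[-1,0,0,0,0],[-1,0,0,0,0]]

```text
time_s: 8.95
tcp_pos: [0.5992, 0.0265, 0.1425]
eef_rot: [-180.0, 0.0, 0.6]
contact_force: [0.2, 1.1, -2.6]
gripper_width: 0.014
gripper_force: 10.0
```

```bash
python3 - <<'E'
from h import *
old=cv2.imread("pics/c7.png")[:,:,::-1]
a=cv2.resize(capture("top")[140:235,255:345],None,fx=6,fy=6,interpolation=cv2.INTER_CUBIC)
d=cv2.blur(cv2.absdiff(a,np.ascontiguousarray(old)),(12,12)).max(2);print("max change",d.max(),(d>25).sum())
print(r.get_state()["gripper_width"])
if (d>40).sum()<200: print(job.close_job())
E
```

```text
max change 27 46
0.014077086168074066
the job is handed in; nothing more can be done
None
```

Job handed in at about 9 s: the tote is held still in the gripper, leaning about 27° towards the lip, with all five bushings in the lip corner, none spilled, and the lip edge still on the bench (it appears to have slid about 15 mm along the bench during the tilt).

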